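# Gather the measuring cylinders in the spill tray

### The arm

A 6-joint arm with a two-finger parallel gripper is mounted at the origin on the work surface. World frame = base frame: x ahead of the robot, y to its left, z up, the work surface at z = 0. Lengths are in m, angles in degrees, forces in N, time in s.
With the tool pointing down it reaches from about 0.3 to 0.775 m from the base axis. Payload 14.6 kg.
Tool frame: the origin (TCP) lies on the centre line of the jaws, within the pads' length; the fingertips stand 11 mm ahead of it and the grasp point (between the pads) lies 8 mm behind it (arm.finger_overhang is the z of the fingertips in the tool frame, in m); z points along the fingers, y is the line along which they close (so a half turn about z gives the same grasp; the last joint's range is limited). The gripper opens to 94 mm and grips with 3 to 60 N. Pads are 16 mm wide; open, the fingers measure 119 mm over their backs; the gripper's body (75 mm by 177 mm) begins 78 mm behind the grasp point.
Start: joints at [59.668, 17.183, 87.147, -0, 75.671, -3.816], TCP at [0.246, 0.492, 0.216] pointing down, gripper open.
Joint ranges: [-173.82, 173.82], [-45.26, 126.66], [13.44, 144.39], [-59.66, 239.66], [0, 175.72], [-146.38, 146.38]. Speed limits (degrees/s): [127.2, 127.2, 147.25, 180, 180, 180].

### API

Orientations are given as [roll, pitch, yaw] about the fixed x, y, z axes, in that order (R = Rz(yaw) Ry(pitch) Rx(roll)).
In Python, from cell import arm, vision, nets gives the robot as it stands.
- The arm moves only by the tool drive_tool, never from a script. Its argument "targets" is a list of rows, each an object of numbers: "dx", "dy", "dz": the shift along the tool's x, y, z in m; "turn": the turn about the tool's z in degrees. In form: [{"dx": .., "dy": .., "dz": .., "turn": ..}, ...]. A call has 1 to 20 rows; each row is the pose to reach, as a shift and turn from the pose commanded when the call began, along the tool's axes at that moment; what a row does not reach only later rows make up. A row lasts 1/10 s, in which the tool goes at most 50 mm and 8.59 degrees, less where a joint would pass 70% of its speed; a pose out of reach is approached as far as the arm can. A call with a gripper value outside its range is refused whole. "grip" is the closure, from -1 (fully open) to 1 (shut), set as the call begins (left out, the last holds). The fingers move at their own pace and stop on an object; "newtons" is the grip in N (left out, the last holds). Time passes only in rows, so rows that repeat a pose let the fingers close. It gives the time, the measured TCP pose, the force, the opening and the grip force at its end, in the units of the state.
- arm.get_obs(): the state, without advancing time (a new reading comes with each control period).
- vision.capture(name): name is "scene" or "top" or "wrist"; returns a dict with "pixels" (480x640x3 uint8, red, green, blue), "intrinsics" (3x3 intrinsics, pixels), "position" and "orientation" of the camera in the world. Camera axes: x right, y down, z forward; pixel columns grow to the right and rows downward; lengths in m; the calibration is good to about 2 mm. A picture is of the moment at which its call begins. There is no depth.
- arm.close_job(): hands the job in; it is judged then, once.
Trained networks look in a picture, given as the dict that the camera call returned (one of the last four; its "shot" number tells which), for a name from the list of things; names that differ only in an ending like _2 or _b are one class to them, and where a whole thing is asked for, a point or a joint stands for the part that bears it (a point fixed in the world has none). Each returns a list of dicts, best first, with "confidence" (0 to 1); they miss things now and then, are a little off and sometimes report something else, mostly with a low value. They report only what shows in the picture. A call takes as long as a camera call. They do not tell look-alikes from the thing itself.
- nets.search_frame(target, picture): "position" ([x, y, z] in m, in world coordinates, good to about 4 mm: the middle of the surface that is visible of it).
- nets.outline_of(target, picture): "pixels" (480x640 bool, what is visible of it).
The state is a dict: "clock": time; "q": joint angles; "joint_vel": joint speeds; "joint_efforts": joint torques, N m; "eef_pos": TCP position; "ee_rot": TCP orientation; "force": force on the tool from outside, world axes, zero at the start; "moment": the same for the moment, N m; "gripper_width": finger opening in m; "grip_force": force on a finger pad.
Only numpy, scipy, OpenCV 4.12 (cv2) and the standard library are available. Lean on these libraries where they do the work, as an engineer would, in place of code of your own. Each camera call takes 0.05 s, during which the arm holds its last target. There are 200 camera calls.

### The job

One of the three measuring cylinders in the grey spill tray has toppled over. Stand it up and gather all three upright in the tray in one tight honeycomb cluster, each hexagonal foot touching both of the others flat face against flat face. Do not knock over the two that are standing, and leave the small amber bottle in the tray and the two bottles and the beaker on the bench where they are.

Things in the scene. Friction and masses are not known exactly. Their poses are not given: they have to be found in the camera images.
- tray: Spill tray, fixed to the bench: grey open plastic tray, outside 300 mm along its x, 440 mm along its y, 40 mm high (plus a 10 mm rim lip outwards). Walls and floor 4 mm thick: the inside measures 292 by 432 mm, its floor lies 4 mm above the origin. Origin: centre of the underside; z up, y along the long side.
- cylinder_a: 50 ml measuring cylinder, 190 mm tall, 100 g: off-white tube 28 mm across, to be gripped 30 to 185 mm up, on a blue regular hexagonal foot, 60 mm across flats, each flat 34.6 mm long and 10 mm high (above it a collar up to 42 mm wide). Stands at the start. Origin: centre of the foot's underside; z up the tube to the mouth; x square to a flat (flats face 0, 60, 120.. degrees from x), y to a corner.
- cylinder_b: The same kind of measuring cylinder as cylinder_a, same sizes, origin and axes; it too stands upright in the tray at the start.
- cylinder_c: Same sizes, origin and axes as cylinder_a, but lying at the start, on one flat of its foot (the one its +x faces) and the edge of its mouth: the tube falls 5 degrees to the mouth, its centre line 31 mm above the tray's floor at the origin and 22 mm above it 100 mm up the tube. Centre of mass 62 mm up the tube. The foot's underside faces the tray's +y end wall, some 15 to 50 mm from it.
- amber_small: Small amber glass bottle with a blue cap, 52 mm in diameter and 105 mm tall, standing in the tray; to be left alone. Origin: centre of the underside.
- wash_bottle: Off-white wash bottle with a red cap and spout, 72 mm in diameter, 205 mm tall, on the bench left of the tray; its spout reaches 75 mm from its axis; to be left alone. Origin: centre of the underside.
- solvent_bottle: One-litre amber solvent bottle with a blue cap, 100 mm in diameter, 225 mm tall, on the bench right of the tray; to be left alone. Origin: centre of the underside.
- beaker: Empty glass beaker, 68 mm in diameter, 90 mm tall, on the bench right of the tray; to be left alone. Origin: centre of the underside.
There are look-alikes about, which are no part of the job. What is shaped like the cylinder_c but pink or yellow is not meant.

How it is judged (in metres and radians):
At the end, for the whole second after the job is handed in: All three cylinders stand upright (within 3.4 degrees) and still on the tray's floor, inside the tray; every two of them have their foot centres at most 62.5 mm apart (60 mm is flat against flat) and their flats parallel within 7 degrees (any of the six flats) (horizontal distance between cylinder_a and cylinder_b below 0.0625 m and (angle between the x axis of cylinder_a and the x axis of cylinder_b, either way round below 0.12 rad or angle between the x axis of cylinder_a and the x axis of cylinder_b, either way round between 0.927 and 1.167 rad) and horizontal distance between each of cylinder_a, cylinder_b and cylinder_c below 0.0625 m and (angle between the x axis of cylinder_a and the x axis of cylinder_c, either way round below 0.12 rad or angle between the x axis of cylinder_a and the x axis of cylinder_c, either way round between 0.927 and 1.167 rad) and (angle between the x axis of cylinder_b and the x axis of cylinder_c, either way round below 0.12 rad or angle between the x axis of cylinder_b and the x axis of cylinder_c, either way round between 0.927 and 1.167 rad) and angle between each of cylinder_a, cylinder_b, cylinder_c's own z axis and vertical below 0.06 rad and z of cylinder_a in the frame of tray between 0 and 0.008 m and x of cylinder_a in the frame of tray between -0.146 and 0.146 m and y of cylinder_a in the frame of tray between -0.216 and 0.216 m and linear speed of each of cylinder_a, cylinder_b, cylinder_c below 0.02 m/s and angular speed of each of cylinder_a, cylinder_b, cylinder_c below 0.2 rad/s and z of cylinder_b in the frame of tray between 0 and 0.008 m and x of cylinder_b in the frame of tray between -0.146 and 0.146 m and y of cylinder_b in the frame of tray between -0.216 and 0.216 m and z of cylinder_c in the frame of tray between 0 and 0.008 m and x of cylinder_c in the frame of tray between -0.146 and 0.146 m and y of cylinder_c in the frame of tray between -0.216 and 0.216 m); the robot touches nothing.
It fails at once if a cylinder that was standing is knocked over (angle between any of cylinder_a, cylinder_b's own z axis and vertical above 0.6 rad).
It fails at once if the small amber bottle is shifted by more than 30 mm or tipped over (distance of amber_small from where it was at the start of the episode above 0.03 m or angle between amber_small's own z axis and vertical above 0.4 rad).
It fails at once if the wash bottle is shifted by more than 30 mm or tipped over (distance of wash_bottle from where it was at the start of the episode above 0.03 m or angle between wash_bottle's own z axis and vertical above 0.4 rad).
It fails at once if the solvent bottle is shifted by more than 30 mm or tipped over (distance of solvent_bottle from where it was at the start of the episode above 0.03 m or angle between solvent_bottle's own z axis and vertical above 0.4 rad).
It fails at once if the beaker is shifted by more than 30 mm or tipped over (distance of beaker from where it was at the start of the episode above 0.03 m or angle between beaker's own z axis and vertical above 0.4 rad).
It also fails if it takes over 66 s, if anything falls off the work surface, if the arm or the gripper's body presses on something with over 40 N, if the wrist force passes 120 N, or if a joint passes its speed limit or range.

## Working session

There is one attempt and no reset: what is moved stays moved. The work goes in short steps, Python scripts to look and compute and a tool call to move; the robot and the scene stay as the last step left them, time stands still between calls to the robot, and variables do not carry over. Pictures are saved under pics/ and viewed, at most 10 in all, crops included, and the job is handed in when it is done.

Besides the shell and the picture viewer there is one more tool, called after "Call:" as name([rows], argument=value, ...), one row to a line, values as JSON. drive_tool: Moves the arm, as the interface text tells. Its arguments: {"type":"object","properties":{"targets":{"type":"array","items":{"type":"object","properties":{"dx":{"type":"number"},"dy":{"type":"number"},"dz":{"type":"number"},"turn":{"type":"number"}}}},"grip":{"type":"number"},"newtons":{"type":"number"}},"required":["targets"]}

```bash
ls; mkdir -p pics; cat > h.py <<'E'
import numpy as np, cv2
from cell import arm, vision, nets
from scipy.spatial.transform import Rotation as R
def cap(n,f=None):
    p=vision.capture(n)
    if f: cv2.imwrite(f'pics/{f}.png',np.array(p['pixels'])[:,:,::-1])
    return p
def rot(p):
    o=np.array(p['orientation'],float)
    if o.shape==(3,3): return o
    return R.from_euler('xyz',o,degrees=True).as_matrix() if o.size==3 else R.from_quat(o).as_matrix()
def proj(p,X):
    c=(np.atleast_2d(X)-np.array(p['position']))@rot(p); k=c@np.array(p['intrinsics']).T
    return k[:,:2]/k[:,2:]
def back(p,uv,z):
    uv=np.atleast_2d(uv); d=np.c_[uv,np.ones(len(uv))]@np.linalg.inv(np.array(p['intrinsics'])).T@rot(p).T
    o=np.array(p['position']); return o+d*((z-o[2])/d[:,2])[:,None]
E
python3 - <<'E'
from h import *
for n in ['top','scene']:
    p=cap(n,n+'0'); print(n,p['position'],p['orientation'])
    for t in ['cylinder_a','cylinder_c','amber_small','wash_bottle','solvent_bottle','beaker','tray']:
        for r in nets.search_frame(t,p): 
            X=np.array(r['position']); print(t,X.round(3),round(r['confidence'],2),proj(p,X).round())
o=arm.get_obs(); print(o)
E
```

```text
pics
top [ 0.1997495  -0.02346717  1.63695333] [-1.71045168e+02  5.08558050e-02 -9.06787918e+01]
cylinder_a [ 0.234 -0.29   0.033] 0.98 [[428. 313.]]
cylinder_a [ 0.669 -0.157  0.043] 0.94 [[374. 154.]]
cylinder_a [0.264 0.262 0.035] 0.74 [[220. 304.]]
cylinder_a [0.509 0.081 0.036] 0.69 [[288. 212.]]
cylinder_a [ 0.654 -0.053  0.034] 0.61 [[336. 160.]]
cylinder_c [ 0.234 -0.29   0.033] 0.98 [[428. 313.]]
cylinder_c [ 0.669 -0.157  0.043] 0.94 [[374. 154.]]
cylinder_c [0.264 0.262 0.035] 0.74 [[220. 304.]]
cylinder_c [0.509 0.081 0.036] 0.69 [[288. 212.]]
cylinder_c [ 0.654 -0.053  0.034] 0.61 [[336. 160.]]
amber_small [0.631 0.14  0.084] 0.74 [[264. 164.]]
wash_bottle [0.578 0.413 0.128] 0.59 [[157. 181.]]
solvent_bottle [ 0.594 -0.381  0.165] 0.76 [[467. 168.]]
beaker [ 0.456 -0.456  0.035] 0.85 [[486. 229.]]
tray [ 0.563 -0.024  0.005] 0.98 [[326. 195.]]
scene [ 1.54025589 -0.08189878  1.09725863] [-134.17939922    0.8476646    86.19920869]
cylinder_a [ 0.694 -0.156  0.088] 0.98 [[271. 299.]]
cylinder_a [0.278 0.262 0.028] 0.86 [[419. 190.]]
cylinder_a [0.52  0.084 0.037] 0.77 [[3
[... 661 characters left out ...]
02] 0.84 [[327. 276.]]
{'clock': 0.8, 'q': array([ 5.96682851e+01,  1.71840492e+01,  8.71461667e+01,  8.49244132e-04,
        7.56720559e+01, -3.81775116e+00]), 'joint_vel': array([-0.05887689, -0.04018886,  0.18225788,  0.01316778,  0.0484854 ,
        0.01033003]), 'joint_efforts': array([-1.90662628e-03, -5.31630993e+01, -3.52901566e+01,  7.08206207e-02,
        2.13152915e-02,  1.61046728e-05]), 'eef_pos': array([0.24553821, 0.4921367 , 0.21644085]), 'ee_rot': array([-1.79997788e+02, -9.72260852e-04,  1.53485826e+02]), 'force': array([-0.32665552,  0.14109593, -1.14837306]), 'moment': array([ 0.03208848, -0.03365731,  0.03504345]), 'grip_force': 0.0, 'gripper_width': 0.09376384245598106}
```

```bash
python3 - <<'E'
import cv2
a=cv2.imread('pics/top0.png')[90:350,140:500]; cv2.imwrite('pics/t1.png',cv2.resize(a,None,fx=2.2,fy=2.2,interpolation=cv2.INTER_CUBIC))
a=cv2.imread('pics/scene0.png')[160:380,130:540]; cv2.imwrite('pics/s1.png',cv2.resize(a,None,fx=1.9,fy=1.9,interpolation=cv2.INTER_CUBIC))
E
```

```text
(no output)
```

View pics/t1.png

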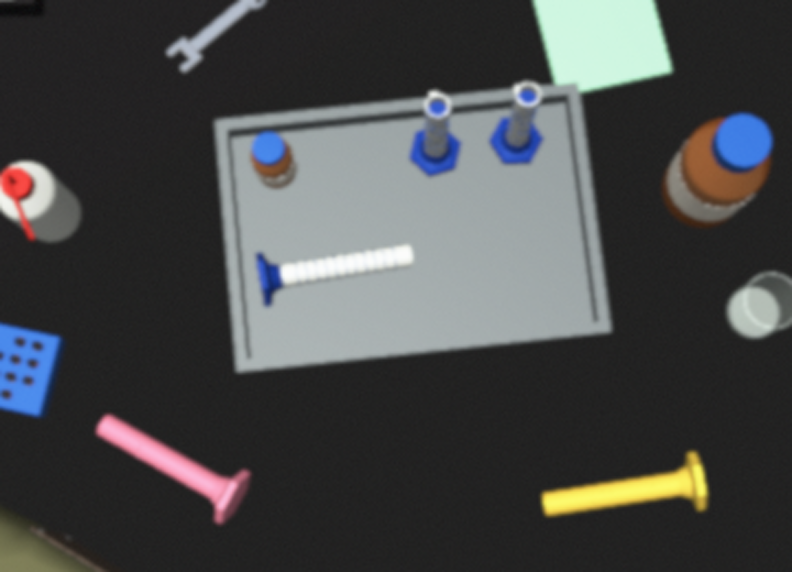

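View pics/s1.png

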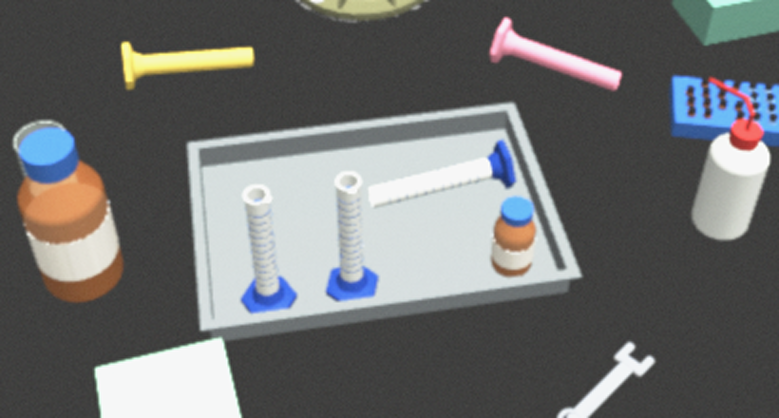

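Top crop: the white tube with a blue foot, lying inside the tray at crop (268,278)-(410,255), is cylinder_c. The pink one (crop 175,470) and the yellow one (crop 625,485) lie outside the tray and are look-alikes by colour. cylinder_a and cylinder_b stand at crop (435,150) and (517,138), and the amber bottle is at (272,160).

```bash
cat >> h.py <<'E'
def go(x,y,z,yaw):
    o=arm.get_obs(); M=R.from_euler('xyz',o['ee_rot'],degrees=True).as_matrix()
    d=M.T@(np.array([x,y,z])-o['eef_pos']); t=-(yaw-o['ee_rot'][2]); t=(t+90)%180-90
    print('move',d.round(4),'turn',round(t,1),'| at',o['eef_pos'].round(4),'yaw',o['ee_rot'][2].round(1),'t',o['clock'])
def blue(p,c,r):
    hsv=cv2.cvtColor(np.array(p['pixels']),cv2.COLOR_RGB2HSV); m=cv2.inRange(hsv,(108,110,40),(130,255,255))
    w=np.zeros_like(m); cv2.circle(w,(int(c[0]),int(c[1])),r,255,-1); return m&w
def hexpts(x,y,a,z,S=60):
    t=np.deg2rad(a+30+60*np.arange(6)); r=S/1000/np.sqrt(3)
    return np.c_[x+r*np.cos(t),y+r*np.sin(t),np.full(6,z)]
def fithex(p,m,x,y,Z=0.004):
    # template fit of hexagonal foot silhouette, below the tube: IoU on an upsampled mask, tube column ignored
    from scipy.optimize import minimize
    k=4; big=cv2.resize(m,None,fx=k,fy=k,interpolation=cv2.INTER_LINEAR)>127
    def tube(x,y):
        t=np.deg2rad(np.arange(0,360,20)); c=np.c_[.021*np.cos(t),.021*np.sin(t)]; c2=c*.75
        return np.r_[np.c_[x+c[:,0],y+c[:,1],np.full(18,Z+.012)],np.c_[x+c2[:,0],y+c2[:,1],np.full(18,Z+.19)]]
    def cost(v):
        f=np.zeros(big.shape,np.uint8); P=proj(p,np.r_[hexpts(*v,Z),hexpts(*v,Z+.01)])
        cv2.fillConvexPoly(f,cv2.convexHull(np.float32((P+.5)*k*16-8).astype(np.int32)),1,shift=4)
        g=np.zeros(big.shape,np.uint8); T=proj(p,tube(v[0],v[1]))
        cv2.fillConvexPoly(g,cv2.convexHull(np.float32((T+.5)*k*16-8).astype(np.int32)),1,shift=4)
        ok=g==0; return ((f>0)^big)[ok].sum()/ (f.sum())
    best=None
    for a in range(-30,30,10):
        r=minimize(cost,[x,y,a],method='Nelder-Mead',options=dict(initial_simplex=[[x,y,a],[x+.008,y,a],[x,y+.008,a],[x,y,a+8]],xatol=1e-4,fatol=1e-4))
        if best is None or r.fun<best.fun: best=r
    return best.x,best.fun
E
python3 - <<'E'
from h import *
p=cap('top')
for n,c in [('P',(374,154)),('Q',(336,160))]:
    m=blue(p,c,14); v,s=np.nonzero(m); X=back(p,[s.mean(),v.mean()],.01)[0]
    print(n,len(v),X.round(3),fithex(p,m,X[0],X[1]))
m=nets.outline_of('cylinder_c',p)
for r in m:
    v,s=np.nonzero(r['pixels']); 
    if abs(s.mean()-288)<20 and abs(v.mean()-212)<20:
        rc=cv2.minAreaRect(np.float32(np.c_[s,v])); print('C',len(v),r['confidence'],rc)
        b=blue(p,(262,216),18); vb,sb=np.nonzero(b); print('foot px',sb.mean(),vb.mean(),'world',back(p,[sb.mean(),vb.mean()],.035))
        w=r['pixels']&(np.arange(640)[None]>270); vv,ss=np.nonzero(w); l=cv2.fitLine(np.float32(np.c_[ss,vv]),cv2.DIST_L2,0,.01,.01).ravel()
        for s0 in (272,300,327): 
            uv=[s0,l[3]+(s0-l[2])*l[1]/l[0]]; print(uv,back(p,uv,.024))
        print('mouth col',ss.max())
go(0.44,0.0,0.42,180)
E
```

```text
P 250 [ 0.674 -0.159  0.01 ] (array([ 0.68205612, -0.16121528, -0.15346375]), np.float64(0.05987663607642545))
Q 247 [ 0.661 -0.057  0.01 ] (array([  0.66922493,  -0.05721226, -44.92038029]), np.float64(0.06215030999546348))
C 805 0.68 ((291.45654296875, 214.532958984375), (23.320842742919922, 70.23475646972656), 86.53176879882812)
foot px 261.45522388059703 215.82089552238807 world [[0.50015455 0.15225017 0.035     ]]
[272, np.float32(214.51108)] [[0.50551957 0.12458479 0.024     ]]
[300, np.float32(209.74171)] [[0.51790516 0.04780958 0.024     ]]
[327, np.float32(205.14268)] [[ 0.52987706 -0.02640132  0.024     ]]
mouth col 326
move [-0.3937 -0.3535 -0.2035] turn -26.5 | at [0.2455 0.4921 0.2164] yaw 153.5 t 0.9
```

```bash
python3 - <<'E'
from h import *
go(0.52,0.03,0.40,99.2)
E
```

```text
move [-0.4519 -0.291  -0.1835] turn 54.3 | at [0.2455 0.4921 0.2164] yaw 153.5 t 0.9
```

Call:
drive_tool([
  {"dz": -0.05},
  {"dz": -0.1},
  {"dz": -0.15, "turn": 8},
  {"dx": -0.03, "dy": -0.02, "dz": -0.1835, "turn": 16},
  {"dx": -0.07, "dy": -0.045, "dz": -0.1835, "turn": 24},
  {"dx": -0.11, "dy": -0.07, "dz": -0.1835, "turn": 32},
  {"dx": -0.15, "dy": -0.097, "dz": -0.1835, "turn": 40},
  {"dx": -0.19, "dy": -0.122, "dz": -0.1835, "turn": 48},
  {"dx": -0.23, "dy": -0.148, "dz": -0.1835, "turn": 54.3},
  {"dx": -0.27, "dy": -0.174, "dz": -0.1835, "turn": 54.3},
  {"dx": -0.31, "dy": -0.2, "dz": -0.1835, "turn": 54.3},
  {"dx": -0.35, "dy": -0.225, "dz": -0.1835, "turn": 54.3},
  {"dx": -0.39, "dy": -0.251, "dz": -0.1835, "turn": 54.3},
  {"dx": -0.43, "dy": -0.277, "dz": -0.1835, "turn": 54.3},
  {"dx": -0.4519, "dy": -0.291, "dz": -0.1835, "turn": 54.3},
  {"dx": -0.4519, "dy": -0.291, "dz": -0.1835, "turn": 54.3},
  {"dx": -0.4519, "dy": -0.291, "dz": -0.1835, "turn": 54.3},
  {"dx": -0.4519, "dy": -0.291, "dz": -0.1835, "turn": 54.3},
])

```text
validation failed for argument at $.ta...
```

```bash
python3 - <<'E'
from h import *
p=cap('wrist','w1'); print(p['position'],p['orientation'],p['intrinsics'])
for X in ([.682,-.161,.004],[.669,-.057,.004],[.50,.15,.035],[.52,.03,.024]): print(proj(p,X))
E
```

```text
[0.18330858 0.5228647  0.38400388] [ 1.66162784e+02 -1.05038561e-03  6.34867962e+01] [[345.6087603    0.         316.57780115]
 [  0.         345.6087603  241.95457059]
 [  0.           0.           1.        ]]
[[ 71.35240883 644.33047364]]
[[121.37428302 618.34644734]]
[[167.72683909 515.45802442]]
[[104.69351241 548.09568293]]
```

View pics/w1.png

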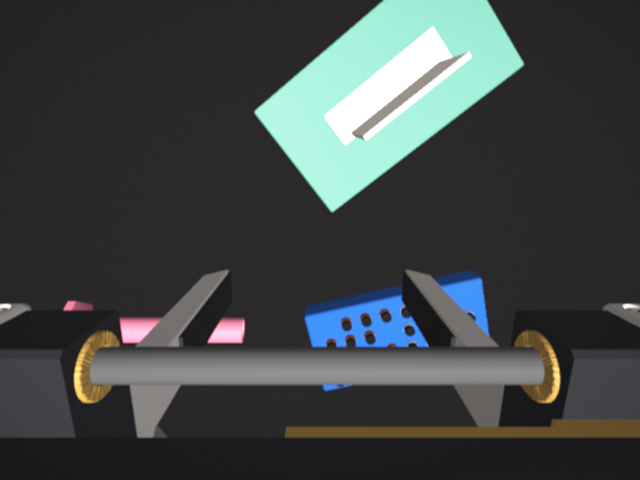

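Call:
drive_tool([
  {"dx": 0.0, "dy": 0.0, "dz": -0.05, "turn": 0.0},
  {"dx": 0.0, "dy": 0.0, "dz": -0.1, "turn": 0.0},
  {"dx": 0.0, "dy": 0.0, "dz": -0.15, "turn": 8.0},
  {"dx": -0.03, "dy": -0.02, "dz": -0.18, "turn": 16.0},
  {"dx": -0.07, "dy": -0.045, "dz": -0.18, "turn": 24.0},
  {"dx": -0.11, "dy": -0.07, "dz": -0.18, "turn": 32.0},
  {"dx": -0.15, "dy": -0.097, "dz": -0.18, "turn": 40.0},
  {"dx": -0.19, "dy": -0.122, "dz": -0.18, "turn": 48.0},
  {"dx": -0.23, "dy": -0.148, "dz": -0.18, "turn": 54.3},
  {"dx": -0.27, "dy": -0.174, "dz": -0.18, "turn": 54.3},
  {"dx": -0.31, "dy": -0.2, "dz": -0.18, "turn": 54.3},
  {"dx": -0.35, "dy": -0.225, "dz": -0.18, "turn": 54.3},
  {"dx": -0.39, "dy": -0.251, "dz": -0.18, "turn": 54.3},
  {"dx": -0.43, "dy": -0.277, "dz": -0.18, "turn": 54.3},
  {"dx": -0.452, "dy": -0.291, "dz": -0.18, "turn": 54.3},
  {"dx": -0.452, "dy": -0.291, "dz": -0.18, "turn": 54.3},
  {"dx": -0.452, "dy": -0.291, "dz": -0.18, "turn": 54.3},
])

```text
clock: 2.65
eef_pos: [0.52, 0.03, 0.3963]
ee_rot: [-180.0, -0.0, 99.1]
force: [-0.6, 0.2, -0.0]
gripper_width: 0.094
grip_force: 0.0
```

```bash
python3 - <<'E'
from h import *
p=cap('wrist','w2')
for X in ([.682,-.161,.004],[.669,-.057,.004],[.50,.15,.035],[.52,.03,.024],[.53,-.026,.02],[.66,.14,.004]): print(X,proj(p,X).round())
for r in nets.outline_of('cylinder_c',p):
    v,s=np.nonzero(r['pixels']); print(r['confidence'],len(v),s.min(),s.max(),v.min(),v.max())
m=blue(p,(316,150),150); v,s=np.nonzero(m);print('blue',len(v),s.min(),s.max(),v.min(),v.max())
E
```

```text
[0.682, -0.161, 0.004] [[390. 322.]]
[0.669, -0.057, 0.004] [[396. 265.]]
[0.5, 0.15, 0.035] [[317. 119.]]
[0.52, 0.03, 0.024] [[317. 202.]]
[0.53, -0.026, 0.02] [[318. 237.]]
[0.66, 0.14, 0.004] [[417. 145.]]
0.83 1481 370 430 304 400
0.74 812 113 135 294 346
0.65 2697 292 339 108 237
0.6 1116 376 413 245 289
0.56 2152 110 183 0 71
blue 2080 293 444 109 281
```

View pics/w2.png

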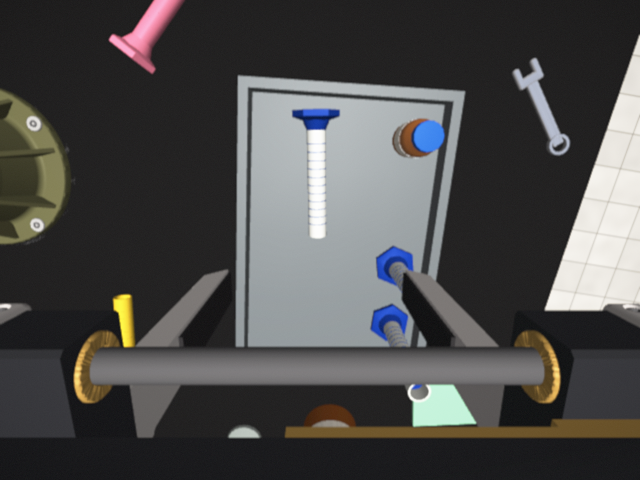

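```bash
python3 - <<'E'
from h import *
p=cap('wrist')
for n,c,x,y in [('P',(390,322),.682,-.161),('Q',(396,265),.669,-.057)]:
    print(n,fithex(p,blue(p,c,24),x,y))
m=back(p,[317.5,237.5],.032)[0]; f=back(p,[316,108.5],.064)[0]; b=back(p,[316,200],.024)[0]
print('mouth',m,'foot top edge',f,'tube mid',b, np.linalg.norm((m-f)[:2]))
u=(f-m)[:2]/np.linalg.norm((m-f)[:2]); ang=np.rad2deg(np.arctan2(u[1],u[0])); g=m[:2]+.07*u
g=g; print(ang,g)
go(g[0],g[1],.004+.0205+.003-.008,ang)
E
```

```text
P (array([ 0.67934883, -0.16125635,  3.13090492]), np.float64(0.04264049955396967))
Q (array([ 0.6668327 , -0.0575678 , 15.74950671]), np.float64(0.03658734890779988))
mouth [ 0.52957685 -0.02305126  0.032     ] foot top edge [0.49719925 0.16188255 0.064     ] tube mid [0.51787777 0.03413357 0.024     ] 0.18774670124335593
99.93050729052386 [0.5175051  0.04589998]
move [1.500e-02 1.000e-04 3.773e-01] turn -0.7 | at [0.5197 0.031  0.3968] yaw 99.3 t 2.8
```

Call:
drive_tool([
  {"dx": 0.015, "dy": 0.0, "dz": 0.05, "turn": -0.7},
  {"dx": 0.015, "dy": 0.0, "dz": 0.1, "turn": -0.7},
  {"dx": 0.015, "dy": 0.0, "dz": 0.15, "turn": -0.7},
  {"dx": 0.015, "dy": 0.0, "dz": 0.2, "turn": -0.7},
  {"dx": 0.015, "dy": 0.0, "dz": 0.25, "turn": -0.7},
  {"dx": 0.015, "dy": 0.0, "dz": 0.3, "turn": -0.7},
  {"dx": 0.015, "dy": 0.0, "dz": 0.34, "turn": -0.7},
  {"dx": 0.015, "dy": 0.0, "dz": 0.365, "turn": -0.7},
  {"dx": 0.015, "dy": 0.0, "dz": 0.375, "turn": -0.7},
  {"dx": 0.015, "dy": 0.0, "dz": 0.377, "turn": -0.7},
  {"dx": 0.015, "dy": 0.0, "dz": 0.377, "turn": -0.7},
  {"dx": 0.015, "dy": 0.0, "dz": 0.377, "turn": -0.7},
])

```text
clock: 4.0
eef_pos: [0.5185, 0.0449, 0.021]
ee_rot: [179.9, 0.0, 99.9]
force: [0.1, 0.0, -0.2]
gripper_width: 0.0942
grip_force: 0.0
```

Call:
drive_tool([
  {"dx": 0, "dy": 0, "dz": 0, "turn": 0},
  {"dx": 0, "dy": 0, "dz": 0, "turn": 0},
  {"dx": 0, "dy": 0, "dz": 0, "turn": 0},
  {"dx": 0, "dy": 0, "dz": 0, "turn": 0},
  {"dx": 0, "dy": 0, "dz": 0, "turn": 0},
  {"dx": 0, "dy": 0, "dz": 0, "turn": 0},
  {"dx": 0, "dy": 0, "dz": 0, "turn": 0},
  {"dx": 0, "dy": 0, "dz": 0, "turn": 0},
], grip=1, newtons=5)

```text
clock: 4.8
eef_pos: [0.5177, 0.0448, 0.0194]
ee_rot: [-180.0, -0.0, 99.9]
force: [0.5, -0.3, -0.6]
gripper_width: 0.0334
grip_force: 0.0
```

Call:
drive_tool([
  {"dx": 0, "dy": 0, "dz": 0, "turn": 0},
  {"dx": 0, "dy": 0, "dz": 0, "turn": 0},
  {"dx": 0, "dy": 0, "dz": 0, "turn": 0},
  {"dx": 0, "dy": 0, "dz": 0, "turn": 0},
  {"dx": 0, "dy": 0, "dz": -0.015, "turn": 0},
  {"dx": 0, "dy": 0, "dz": -0.03, "turn": 0},
  {"dx": 0, "dy": 0, "dz": -0.045, "turn": 0},
  {"dx": 0, "dy": 0, "dz": -0.06, "turn": 0},
  {"dx": 0, "dy": 0, "dz": -0.075, "turn": 0},
  {"dx": 0, "dy": 0, "dz": -0.09, "turn": 0},
  {"dx": 0, "dy": 0, "dz": -0.105, "turn": 0},
  {"dx": 0, "dy": 0, "dz": -0.12, "turn": 0},
  {"dx": 0, "dy": 0, "dz": -0.135, "turn": 0},
  {"dx": 0, "dy": 0, "dz": -0.15, "turn": 0},
  {"dx": 0, "dy": 0, "dz": -0.15, "turn": 0},
  {"dx": 0, "dy": 0, "dz": -0.15, "turn": 0},
  {"dx": 0, "dy": 0, "dz": -0.15, "turn": 0},
])

```text
clock: 6.5
eef_pos: [0.5173, 0.0447, 0.1685]
ee_rot: [-179.9, -0.0, 99.9]
force: [-0.3, -0.3, -1.1]
gripper_width: 0.0279
grip_force: 5.0
```

```bash
python3 - <<'E'
from h import *
o=arm.get_obs(); print(o['force'],o['grip_force'])
a=cap('scene')['pixels'][180:340,240:440][:,:,::-1]; b=cap('wrist')['pixels'][80:480,100:540][:,:,::-1]
a=cv2.resize(np.array(a),(500,400)); cv2.imwrite('pics/c1.png',np.hstack([a,b])[:, :800] if a.shape[1]+b.shape[1]<=800 else cv2.resize(np.hstack([a,b]),None,fx=.85,fy=.85))
E
```

```text
[-0.32875348 -0.25527696 -1.08154852] 4.999902695417404
```

View pics/c1.png

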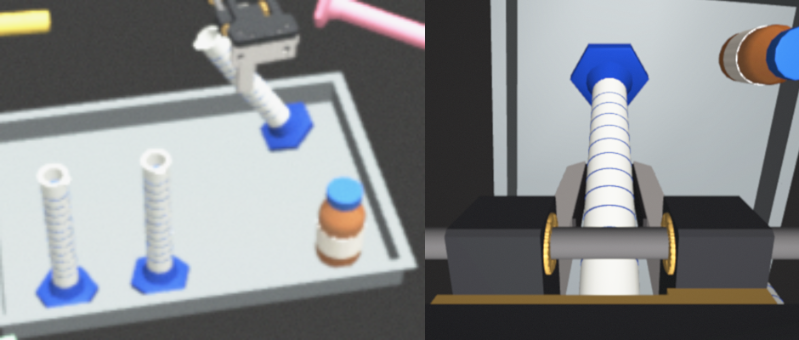

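The left view shows the tube hanging at about 45° in the jaws (foot at (287,127)), held by friction between the pads. I'll ease the grip to 3 N and let it swing.

Call:
drive_tool([
  {"dx": 0, "dy": 0, "dz": 0, "turn": 0},
  {"dx": 0.008, "dy": 0, "dz": 0, "turn": 0},
  {"dx": 0, "dy": 0, "dz": -0.004, "turn": 0},
  {"dx": 0.008, "dy": 0, "dz": 0, "turn": 0},
  {"dx": 0, "dy": 0, "dz": -0.004, "turn": 0},
  {"dx": 0, "dy": 0, "dz": 0, "turn": 0},
  {"dx": 0, "dy": 0, "dz": 0, "turn": 0},
], newtons=3)

```text
clock: 7.3
eef_pos: [0.5175, 0.0445, 0.1689]
ee_rot: [-180.0, -0.0, 99.9]
force: [0.3, -0.2, -1.6]
gripper_width: 0.028
grip_force: 3.0
```

```bash
cat >> h.py <<'E'
def tilt(p,s=.12):
    # elevation of gripped tube from the foot's blue silhouette in the wrist picture
    o=arm.get_obs(); ex=R.from_euler('xyz',o['ee_rot'],degrees=True).as_matrix()[:,0]
    hsv=cv2.cvtColor(np.array(p['pixels']),cv2.COLOR_RGB2HSV); m=cv2.inRange(hsv,(108,110,40),(130,255,255))
    n,l,st,ce=cv2.connectedComponentsWithStats(m); 
    i=1+np.argmin([abs(c[0]-316)*3-st[j+1,4]*.05 for j,c in enumerate(ce[1:])]); m=(l==i)
    g=o['eef_pos']+[0,0,.008]; best=[]
    a=np.deg2rad(np.arange(0,360,60)+30)
    for th in np.arange(-5,111,1):
        t=np.deg2rad(th); u=-np.cos(t)*ex+[0,0,np.sin(t)]; n_=np.sin(t)*ex+[0,0,np.cos(t)]; v=np.cross(u,n_)
        b=g-s*u; P=[b+h*u+.0346*(np.cos(k)*n_+np.sin(k)*v) for k in a for h in (0,.01)]
        f=np.zeros(m.shape,np.uint8); cv2.fillConvexPoly(f,cv2.convexHull(proj(p,np.array(P)).astype(np.int32)),1)
        best.append(((f>0)&m).sum()/((f>0)|m).sum())
    k=int(np.argmax(best)); return k-5,best[k],st[i]
E
python3 - <<'E'
from h import *
print(tilt(cap('wrist')))
E
```

```text
(67, np.float64(0.6404146962531829), array([ 273,  150,   88,   71, 3521], dtype=int32))
```

Call:
drive_tool([
  {"dx": 0, "dy": 0, "dz": 0.025, "turn": 0},
  {"dx": 0, "dy": 0, "dz": 0.045, "turn": 0},
  {"dx": 0, "dy": 0, "dz": 0.05, "turn": 0},
  {"dx": 0.01, "dy": 0, "dz": 0.05, "turn": 0},
  {"dx": 0.02, "dy": 0, "dz": 0.05, "turn": 0},
  {"dx": 0.03, "dy": 0, "dz": 0.05, "turn": 0},
  {"dx": 0.04, "dy": 0, "dz": 0.051, "turn": 0},
  {"dx": 0.05, "dy": 0, "dz": 0.052, "turn": 0},
  {"dx": 0.055, "dy": 0, "dz": 0.053, "turn": 0},
  {"dx": 0.055, "dy": 0, "dz": 0.053, "turn": 0},
  {"dx": 0.055, "dy": 0, "dz": 0.053, "turn": 0},
])

```text
clock: 8.45
eef_pos: [0.5084, 0.099, 0.1166]
ee_rot: [180.0, -0.0, 99.9]
force: [0.5, 0.8, 3.0]
gripper_width: 0.028
grip_force: 3.0
```

```bash
python3 - <<'E'
from h import *
p=cap('wrist');print(tilt(p))
a=cap('scene')['pixels'][180:340,240:440][:,:,::-1]; b=p['pixels'][80:480,100:540][:,:,::-1]
a=cv2.resize(np.array(a),(500,400)); cv2.imwrite('pics/c2.png',cv2.resize(np.hstack([a,b]),None,fx=.85,fy=.85))
E
```

```text
(79, np.float64(0.6465668157945925), array([ 273,  180,   88,   71, 3325], dtype=int32))
```

View pics/c2.png

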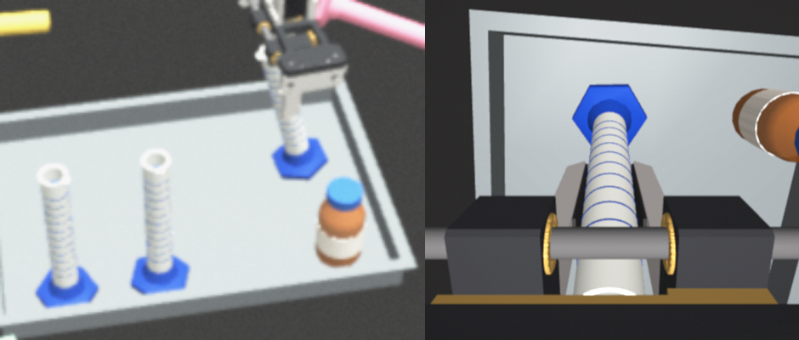

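The cylinder stands almost upright (foot at (300,158) in the left view). I'll finish the arc and release it gently.

Call:
drive_tool([
  {"dx": 0.01, "dy": 0, "dz": 0.0, "turn": 0},
  {"dx": 0.02, "dy": 0, "dz": 0.0, "turn": 0},
  {"dx": 0.025, "dy": 0, "dz": 0.002, "turn": 0},
  {"dx": 0.025, "dy": 0, "dz": 0.003, "turn": 0},
  {"dx": 0.025, "dy": 0, "dz": 0.003, "turn": 0},
])

```text
clock: 9.05
eef_pos: [0.5038, 0.1238, 0.1133]
ee_rot: [-180.0, -0.0, 99.9]
force: [-0.4, -0.2, 1.6]
gripper_width: 0.0278
grip_force: 3.0
```

```bash
python3 - <<'E'
from h import *
p=cap('wrist');print(tilt(p))
E
```

```text
(86, np.float64(0.6365661064992914), array([ 274,  197,   86,   70, 3144], dtype=int32))
```

Call:
drive_tool([
  {"dx": 0, "dy": 0, "dz": 0, "turn": 0},
  {"dx": 0, "dy": 0, "dz": 0, "turn": 0},
  {"dx": 0, "dy": 0, "dz": 0, "turn": 0},
  {"dx": 0, "dy": 0, "dz": 0, "turn": 0},
  {"dx": 0, "dy": 0, "dz": -0.01, "turn": 0},
  {"dx": 0, "dy": 0, "dz": -0.04, "turn": 0},
  {"dx": 0, "dy": 0, "dz": -0.08, "turn": 0},
  {"dx": 0, "dy": 0, "dz": -0.13, "turn": 0},
  {"dx": 0, "dy": 0, "dz": -0.18, "turn": 0},
  {"dx": 0, "dy": 0, "dz": -0.23, "turn": 0},
  {"dx": 0, "dy": 0, "dz": -0.28, "turn": 0},
], grip=-0.4)

```text
clock: 10.2
eef_pos: [0.5032, 0.1234, 0.3966]
ee_rot: [179.9, 0.0, 99.9]
force: [-0.1, -0.6, -0.5]
gripper_width: 0.0657
grip_force: 0.0
```

```bash
python3 - <<'E'
from h import *
go(0.52,-0.10,0.40,30)
E
```

```text
move [-0.223  -0.0218 -0.0034] turn 69.9 | at [0.5032 0.1234 0.3966] yaw 99.9 t 10.2
```

Call:
drive_tool([
  {"dx": -0.03, "dy": -0.003, "dz": 0, "turn": 8},
  {"dx": -0.06, "dy": -0.006, "dz": 0, "turn": 16},
  {"dx": -0.09, "dy": -0.009, "dz": 0, "turn": 24},
  {"dx": -0.12, "dy": -0.012, "dz": 0, "turn": 32},
  {"dx": -0.15, "dy": -0.015, "dz": 0, "turn": 40},
  {"dx": -0.18, "dy": -0.018, "dz": 0, "turn": 48},
  {"dx": -0.21, "dy": -0.021, "dz": 0, "turn": 56},
  {"dx": -0.223, "dy": -0.022, "dz": 0, "turn": 64},
  {"dx": -0.223, "dy": -0.022, "dz": 0, "turn": 69.9},
  {"dx": -0.223, "dy": -0.022, "dz": 0, "turn": 69.9},
  {"dx": -0.223, "dy": -0.022, "dz": 0, "turn": 69.9},
])

```text
clock: 11.3
eef_pos: [0.5204, -0.0997, 0.394]
ee_rot: [180.0, -0.0, 30.2]
force: [0.3, 0.2, -0.9]
gripper_width: 0.0658
grip_force: 0.0
```

```bash
cat >> h.py <<'E'
def fitall(p,L,rad):
    out=[]
    for n,x,y in L:
        c=proj(p,[x,y,.01])[0]; v,s=fithex(p,blue(p,c,rad),x,y); out.append(v); print(n,v.round(4),round(s,3),'px',c.round())
    return out
E
python3 - <<'E'
from h import *
p=cap('wrist','w3')
fitall(p,[('P',.680,-.161),('Q',.668,-.057),('C',.503,.125)],28)
t=cap('top'); fitall(t,[('C',.503,.125)],14)
E
```

```text
P [ 0.6789 -0.1603  0.9738] 0.03 px [404. 131.]
Q [ 0.6666 -0.0567 15.3075] 0.027 px [342. 101.]
C [  0.5007   0.1352 -19.7647] 0.037 px [184. 137.]
C [  0.5045   0.1341 -18.8008] 0.072 px [272. 216.]
```

View pics/w3.png

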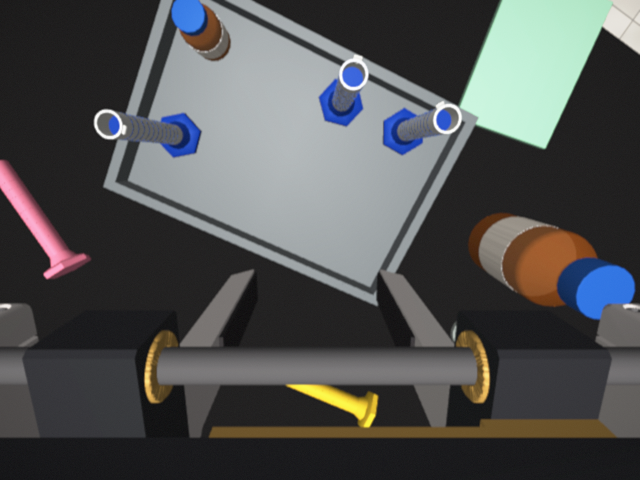

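The wrist view shows all three standing: C at (180,135), B at (341,100), A at (403,131). The amber bottle at (205,35) is untouched. I'll take the foot at (341,100) ("Q") to the one at (403,131) ("P").

```bash
python3 - <<'E'
from h import *
go(0.667,-0.057,0.123,45.4)
E
```

```text
move [0.148  0.0367 0.2708] turn -15.2 | at [ 0.5205 -0.0996  0.3938] yaw 30.2 t 11.4
```

Call:
drive_tool([
  {"dx": 0.04, "dy": 0.01, "dz": 0, "turn": -8},
  {"dx": 0.08, "dy": 0.02, "dz": 0, "turn": -15.2},
  {"dx": 0.12, "dy": 0.03, "dz": 0, "turn": -15.2},
  {"dx": 0.148, "dy": 0.0367, "dz": 0, "turn": -15.2},
  {"dx": 0.148, "dy": 0.0367, "dz": 0, "turn": -15.2},
  {"dx": 0.148, "dy": 0.0367, "dz": 0.01, "turn": -15.2},
  {"dx": 0.148, "dy": 0.0367, "dz": 0.05, "turn": -15.2},
  {"dx": 0.148, "dy": 0.0367, "dz": 0.1, "turn": -15.2},
  {"dx": 0.148, "dy": 0.0367, "dz": 0.15, "turn": -15.2},
  {"dx": 0.148, "dy": 0.0367, "dz": 0.2, "turn": -15.2},
  {"dx": 0.148, "dy": 0.0367, "dz": 0.24, "turn": -15.2},
  {"dx": 0.148, "dy": 0.0367, "dz": 0.262, "turn": -15.2},
  {"dx": 0.148, "dy": 0.0367, "dz": 0.27, "turn": -15.2},
  {"dx": 0.148, "dy": 0.0367, "dz": 0.27, "turn": -15.2},
  {"dx": 0.148, "dy": 0.0367, "dz": 0.27, "turn": -15.2},
])

```text
clock: 12.9
eef_pos: [0.6674, -0.0579, 0.1255]
ee_rot: [179.9, -0.1, 45.2]
force: [0.4, -0.6, -0.2]
gripper_width: 0.0658
grip_force: 0.0
```

Call:
drive_tool([
  {"dx": 0, "dy": 0, "dz": 0, "turn": 0},
  {"dx": 0, "dy": 0, "dz": 0, "turn": 0},
  {"dx": 0, "dy": 0, "dz": 0, "turn": 0},
  {"dx": 0, "dy": 0, "dz": 0, "turn": 0},
  {"dx": 0, "dy": 0, "dz": 0, "turn": 0},
  {"dx": 0, "dy": 0, "dz": 0, "turn": 0},
  {"dx": 0, "dy": 0, "dz": 0, "turn": 0},
  {"dx": 0, "dy": 0, "dz": 0, "turn": 0},
], grip=1, newtons=20)

```text
clock: 13.7
eef_pos: [0.667, -0.0577, 0.1233]
ee_rot: [-180.0, 0.0, 45.2]
force: [0.0, 0.6, -0.8]
gripper_width: 0.028
grip_force: 20.0
```

```bash
python3 - <<'E'
from h import *
o=arm.get_obs(); c=cap('wrist'); P=fitall(c,[('P',.679,-.1605),('Q',.667,-.057)],90)
d=np.deg2rad(121.5)
for r in (.068,.058): go(.679+r*np.cos(d),-.1605+r*np.sin(d),o['eef_pos'][2],31.5)
E
```

```text
P [ 0.678  -0.1611  1.6979] 0.238 px [409. 312.]
Q [ 0.6663 -0.0582 15.7464] 0.06 px [316. 241.]
move [-0.0484  0.0148 -0.    ] turn 13.7 | at [ 0.6671 -0.0577  0.1233] yaw 45.2 t 13.75
move [-0.0508  0.0246 -0.    ] turn 13.7 | at [ 0.6671 -0.0577  0.1233] yaw 45.2 t 13.75
```

Call:
drive_tool([
  {"dx": 0, "dy": 0, "dz": -0.003, "turn": 0},
  {"dx": -0.012, "dy": 0.003, "dz": -0.003, "turn": 4},
  {"dx": -0.024, "dy": 0.007, "dz": -0.003, "turn": 8},
  {"dx": -0.036, "dy": 0.011, "dz": -0.003, "turn": 12},
  {"dx": -0.0484, "dy": 0.0148, "dz": -0.003, "turn": 13.7},
  {"dx": -0.0484, "dy": 0.0148, "dz": -0.001, "turn": 13.7},
  {"dx": -0.0484, "dy": 0.0148, "dz": 0, "turn": 13.7},
  {"dx": -0.049, "dy": 0.0172, "dz": 0, "turn": 13.7},
  {"dx": -0.0495, "dy": 0.0195, "dz": 0, "turn": 13.7},
  {"dx": -0.05, "dy": 0.022, "dz": 0, "turn": 13.7},
  {"dx": -0.0505, "dy": 0.024, "dz": 0, "turn": 13.7},
  {"dx": -0.051, "dy": 0.0256, "dz": 0, "turn": 13.7},
  {"dx": -0.051, "dy": 0.0256, "dz": 0, "turn": 13.7},
  {"dx": -0.051, "dy": 0.0256, "dz": 0, "turn": 13.7},
])

```text
clock: 15.15
eef_pos: [0.6493, -0.112, 0.1234]
ee_rot: [180.0, 0.0, 31.5]
force: [0.2, 0.2, -1.5]
gripper_width: 0.0274
grip_force: 20.0
```

```bash
python3 - <<'E'
from h import *
o=arm.get_obs(); print(o['eef_pos'],o['ee_rot'],o['force'],o['gripper_width'])
c=cap('wrist','w4'); P=fitall(c,[('Q',.649,-.112)],90)
t=cap('top'); fitall(t,[('P',.68,-.162)],14)
E
```

```text
[ 0.64931009 -0.11202219  0.12341648] [1.79993327e+02 3.71657251e-03 3.14816989e+01] [ 0.17065012  0.23120852 -1.49180985] 0.027420930145112158
Q [ 0.6489 -0.1128  2.9605] 0.5 px [317. 242.]
P [  0.6888  -0.1701 -15.1687] 0.428 px [375. 153.]
```

Call:
drive_tool([
  {"dx": 0, "dy": 0, "dz": 0, "turn": 0},
  {"dx": 0, "dy": 0, "dz": 0, "turn": 0},
  {"dx": 0, "dy": 0, "dz": 0, "turn": 0},
  {"dx": 0, "dy": 0, "dz": -0.02, "turn": 0},
  {"dx": 0, "dy": 0, "dz": -0.06, "turn": 0},
  {"dx": 0, "dy": 0, "dz": -0.11, "turn": 0},
  {"dx": -0.03, "dy": 0, "dz": -0.16, "turn": 0},
  {"dx": -0.07, "dy": 0, "dz": -0.21, "turn": 0},
  {"dx": -0.1, "dy": 0, "dz": -0.25, "turn": 0},
  {"dx": -0.12, "dy": 0, "dz": -0.27, "turn": 0},
  {"dx": -0.12, "dy": 0, "dz": -0.27, "turn": 0},
  {"dx": -0.12, "dy": 0, "dz": -0.27, "turn": 0},
], grip=0)

```text
clock: 16.45
eef_pos: [0.5468, -0.1749, 0.3942]
ee_rot: [179.9, -0.1, 31.4]
force: [-0.1, 0.3, -0.2]
gripper_width: 0.0468
grip_force: 0.0
```

```bash
cat >> h.py <<'E'
def joint(p,L,Z=0.004,k=4,pad=10):
    # fit several touching feet together: L of (x,y,yaw); edge-antialiased XOR, tubes masked out
    from scipy.optimize import minimize
    L=np.array(L,float); C=proj(p,np.c_[L[:,:2],np.full(len(L),.01)]); 
    hsv=cv2.cvtColor(np.array(p['pixels']),cv2.COLOR_RGB2HSV); m=cv2.inRange(hsv,(108,110,40),(130,255,255))
    r=max(np.linalg.norm(proj(p,[a[0]+.035,a[1],.01])-proj(p,[a[0],a[1],.01])) for a in L)+8
    w=np.zeros_like(m); [cv2.circle(w,tuple(int(i) for i in c),int(r),255,-1) for c in C]
    big=cv2.resize(m&w,None,fx=k,fy=k)>127
    P=lambda X: cv2.convexHull(((proj(p,X)+.5)*k*16-8).astype(np.int32))
    t=np.deg2rad(np.arange(0,360,20)); q=np.c_[.021*np.cos(t),.021*np.sin(t)]
    def cost(v):
        f=np.zeros(big.shape,np.uint8); g=f.copy()
        for x,y,a in v.reshape(-1,3)*[.001,.001,1]:
            cv2.fillConvexPoly(f,P(np.r_[hexpts(x,y,a,Z),hexpts(x,y,a,Z+.01)]),1,shift=4)
            cv2.fillConvexPoly(g,P(np.r_[np.c_[q+[x,y],np.full(18,Z+.012)],np.c_[q*.75+[x,y],np.full(18,Z+.19)]]),1,shift=4)
        return ((f>0)^big)[g==0].sum()/f.sum()
    v=(L*[1000,1000,1]).ravel()
    for st in (4,2):
        s=minimize(cost,v,method='Nelder-Mead',options=dict(initial_simplex=np.vstack([v]+[v+st*e for e in np.eye(len(v))]),xatol=.05,fatol=1e-5,maxfev=900)); v=s.x
    V=v.reshape(-1,3)*[.001,.001,1]; print(V.round(4).tolist(),round(s.fun,3))
    for i in range(len(V)):
        for j in range(i):
            d=V[i]-V[j]; print(j,i,'dist mm',round(1e3*np.hypot(*d[:2]),1),'dir',np.rad2deg(np.arctan2(d[1],d[0])).round(1),'dyaw',round((d[2]+30)%60-30,1))
    return V
E
python3 - <<'E'
from h import *
p=cap('wrist'); joint(p,[(.680,-.162,2),(.649,-.112,2)]); fitall(p,[('C',.501,.135)],30)
go(0.5,0.1345,.123,90)
E
```

```text
[[0.6808, -0.1636, 3.0118], [0.6501, -0.112, 2.4356]] 0.022
0 1 dist mm 60.0 dir 120.7 dyaw -0.6
C [  0.5005   0.1352 -19.1612] 0.039 px [126. 120.]
move [ 0.1213 -0.288   0.2699] turn -58.5 | at [ 0.5471 -0.1745  0.3928] yaw 31.5 t 16.5
```

```bash
python3 - <<'E'
from h import *
go(0.5007,0.1350,.123,100.3)
E
```

```text
move [ 0.1221 -0.288   0.2699] turn -68.8 | at [ 0.5471 -0.1745  0.3928] yaw 31.5 t 16.5
```

Call:
drive_tool([
  {"dx": 0.015, "dy": -0.036, "dz": 0, "turn": -8},
  {"dx": 0.03, "dy": -0.072, "dz": 0, "turn": -16},
  {"dx": 0.045, "dy": -0.108, "dz": 0, "turn": -24},
  {"dx": 0.06, "dy": -0.144, "dz": 0, "turn": -32},
  {"dx": 0.075, "dy": -0.18, "dz": 0, "turn": -40},
  {"dx": 0.09, "dy": -0.216, "dz": 0, "turn": -48},
  {"dx": 0.105, "dy": -0.25, "dz": 0, "turn": -56},
  {"dx": 0.122, "dy": -0.288, "dz": 0, "turn": -64},
  {"dx": 0.122, "dy": -0.288, "dz": 0, "turn": -68.8},
  {"dx": 0.122, "dy": -0.288, "dz": 0, "turn": -68.8},
  {"dx": 0.122, "dy": -0.288, "dz": 0.04, "turn": -68.8},
  {"dx": 0.122, "dy": -0.288, "dz": 0.09, "turn": -68.8},
  {"dx": 0.122, "dy": -0.288, "dz": 0.14, "turn": -68.8},
  {"dx": 0.122, "dy": -0.288, "dz": 0.19, "turn": -68.8},
  {"dx": 0.122, "dy": -0.288, "dz": 0.24, "turn": -68.8},
  {"dx": 0.122, "dy": -0.288, "dz": 0.265, "turn": -68.8},
  {"dx": 0.122, "dy": -0.288, "dz": 0.27, "turn": -68.8},
  {"dx": 0.122, "dy": -0.288, "dz": 0.27, "turn": -68.8},
], grip=-0.4)

```text
clock: 18.3
eef_pos: [0.5006, 0.1344, 0.1232]
ee_rot: [-179.9, 0.0, 100.2]
force: [0.2, 0.1, 1.0]
gripper_width: 0.0659
grip_force: 0.0
```

Call:
drive_tool([
  {"dx": 0, "dy": 0, "dz": 0, "turn": 0},
  {"dx": 0, "dy": 0, "dz": 0, "turn": 0},
  {"dx": 0, "dy": 0, "dz": 0, "turn": 0},
  {"dx": 0, "dy": 0, "dz": 0, "turn": 0},
  {"dx": 0, "dy": 0, "dz": 0, "turn": 0},
  {"dx": 0, "dy": 0, "dz": 0, "turn": 0},
  {"dx": 0, "dy": 0, "dz": 0, "turn": 0},
  {"dx": 0, "dy": 0, "dz": 0, "turn": 0},
  {"dx": 0, "dy": 0, "dz": 0, "turn": 0},
], grip=1, newtons=20)

```text
clock: 19.2
eef_pos: [0.5006, 0.1347, 0.1235]
ee_rot: [180.0, -0.0, 100.3]
force: [-0.4, -0.7, 1.9]
gripper_width: 0.0279
grip_force: 20.0
```

```bash
python3 - <<'E'
from h import *
o=arm.get_obs(); p=cap('wrist'); V=joint(p,[(.5007,.135,-19.2)])[0]
print(o['eef_pos'],o['ee_rot'])
# offset of foot centre in the tool frame at grasp
M=R.from_euler('xyz',o['ee_rot'],degrees=True).as_matrix(); off=M.T@np.r_[V[:2]-o['eef_pos'][:2],0]; print('off tool',off.round(4))
yf=o['ee_rot'][2]+(2-V[2]); print('final yaw',yf)
Mf=R.from_euler('xyz',[180,0,yf],degrees=True).as_matrix(); d=np.deg2rad(211.5); n=np.array([np.cos(d),np.sin(d)])
w=(Mf@[off[0],0,0])[:2]
for r in (.090,.062,.0515): T=np.array([.66545,-.1378])+r*n-w; print(r,T); go(T[0],T[1],o['eef_pos'][2],yf)
E
```

```text
[[0.5005, 0.1326, -19.564]] 0.02
[0.50063956 0.13473433 0.12353345] [ 1.79993932e+02 -1.88302249e-03  1.00283632e+02]
off tool [-0.0021 -0.0005 -0.    ]
final yaw 121.84765620233749
0.09 [ 0.58760432 -0.18304106]
move [-0.3282  0.0289 -0.    ] turn -21.6 | at [0.5006 0.1347 0.1235] yaw 100.3 t 19.25
0.062 [ 0.61147825 -0.1684111 ]
move [-0.3181  0.055  -0.    ] turn -21.6 | at [0.5006 0.1347 0.1235] yaw 100.3 t 19.25
0.0515 [ 0.62043097 -0.16292487]
move [-0.3143  0.0647 -0.    ] turn -21.6 | at [0.5006 0.1347 0.1235] yaw 100.3 t 19.25
```

Call:
drive_tool([
  {"dx": 0, "dy": 0, "dz": -0.01, "turn": 0},
  {"dx": -0.033, "dy": 0.003, "dz": -0.01, "turn": -2},
  {"dx": -0.066, "dy": 0.006, "dz": -0.01, "turn": -5},
  {"dx": -0.099, "dy": 0.009, "dz": -0.01, "turn": -8},
  {"dx": -0.132, "dy": 0.012, "dz": -0.01, "turn": -11},
  {"dx": -0.165, "dy": 0.015, "dz": -0.01, "turn": -14},
  {"dx": -0.198, "dy": 0.018, "dz": -0.01, "turn": -17},
  {"dx": -0.231, "dy": 0.021, "dz": -0.01, "turn": -20},
  {"dx": -0.264, "dy": 0.024, "dz": -0.01, "turn": -21.6},
  {"dx": -0.297, "dy": 0.027, "dz": -0.01, "turn": -21.6},
  {"dx": -0.328, "dy": 0.029, "dz": -0.01, "turn": -21.6},
  {"dx": -0.328, "dy": 0.029, "dz": -0.005, "turn": -21.6},
  {"dx": -0.328, "dy": 0.029, "dz": 0.0, "turn": -21.6},
  {"dx": -0.328, "dy": 0.029, "dz": 0.0, "turn": -21.6},
])

```text
clock: 20.65
eef_pos: [0.5875, -0.1821, 0.1233]
ee_rot: [-180.0, -0.0, 121.9]
force: [-0.3, 0.7, -1.4]
gripper_width: 0.0276
grip_force: 20.0
```

```bash
python3 - <<'E'
from h import *
p=cap('wrist'); joint(p,[(.5885,-.1845,2)])
go(.61148,-.16841,.1235,121.8); go(.6210,-.1626,.1235,121.8)
print(arm.get_obs()['force'])
E
```

```text
[[0.5882, -0.1839, 1.9828]] 0.018
move [-0.0012  0.0275 -0.0001] turn 0.1 | at [ 0.5875 -0.1819  0.1234] yaw 121.9 t 20.7
move [-0.0013  0.0386 -0.0001] turn 0.1 | at [ 0.5875 -0.1819  0.1234] yaw 121.9 t 20.7
[-0.5177732   0.14771617 -0.51736095]
```

Call:
drive_tool([
  {"dx": -0.0012, "dy": 0.01, "dz": 0, "turn": 0},
  {"dx": -0.0012, "dy": 0.02, "dz": 0, "turn": 0},
  {"dx": -0.0012, "dy": 0.0275, "dz": 0, "turn": 0},
  {"dx": -0.0012, "dy": 0.031, "dz": 0, "turn": 0},
  {"dx": -0.0012, "dy": 0.034, "dz": 0, "turn": 0},
  {"dx": -0.0012, "dy": 0.0365, "dz": 0, "turn": 0},
  {"dx": -0.0012, "dy": 0.0386, "dz": 0, "turn": 0},
  {"dx": -0.0012, "dy": 0.0386, "dz": 0, "turn": 0},
  {"dx": -0.0012, "dy": 0.0386, "dz": 0, "turn": 0},
])

```text
clock: 21.6
eef_pos: [0.6211, -0.1636, 0.1235]
ee_rot: [180.0, 0.0, 121.9]
force: [-0.1, -0.0, -0.9]
gripper_width: 0.0278
grip_force: 20.0
```

Call:
drive_tool([
  {"dx": 0, "dy": 0, "dz": 0, "turn": 0},
  {"dx": 0, "dy": 0, "dz": 0, "turn": 0},
  {"dx": 0, "dy": 0, "dz": 0, "turn": 0},
  {"dx": 0, "dy": 0, "dz": -0.02, "turn": 0},
  {"dx": 0, "dy": 0, "dz": -0.06, "turn": 0},
  {"dx": 0, "dy": 0, "dz": -0.11, "turn": 0},
  {"dx": 0, "dy": 0, "dz": -0.16, "turn": 0},
  {"dx": 0, "dy": 0, "dz": -0.21, "turn": 0},
  {"dx": 0, "dy": 0, "dz": -0.26, "turn": 8},
  {"dx": -0.03, "dy": -0.03, "dz": -0.26, "turn": 16},
  {"dx": -0.06, "dy": -0.06, "dz": -0.26, "turn": 24},
  {"dx": -0.07, "dy": -0.09, "dz": -0.26, "turn": 32},
  {"dx": -0.07, "dy": -0.1, "dz": -0.26, "turn": 40},
  {"dx": -0.07, "dy": -0.1, "dz": -0.26, "turn": 48},
  {"dx": -0.07, "dy": -0.1, "dz": -0.26, "turn": 56},
  {"dx": -0.07, "dy": -0.1, "dz": -0.26, "turn": 64},
  {"dx": -0.07, "dy": -0.1, "dz": -0.26, "turn": 72},
  {"dx": -0.07, "dy": -0.1, "dz": -0.26, "turn": 80},
  {"dx": -0.07, "dy": -0.1, "dz": -0.26, "turn": 80},
], grip=0)

```text
clock: 23.5
eef_pos: [0.5731, -0.2757, 0.3835]
ee_rot: [180.0, -0.0, 41.7]
force: [0.1, -0.3, -0.3]
gripper_width: 0.0471
grip_force: 0.0
```

```bash
python3 - <<'E'
from h import *
print(arm.get_obs()['eef_pos'])
p=cap('wrist','w5'); joint(p,[(.681,-.163,2.5),(.650,-.112,2.5),(.6215,-.1645,2.5)])
t=cap('top'); joint(t,[(.681,-.163,2.5),(.650,-.112,2.5),(.6215,-.1645,2.5)])
E
```

```text
[ 0.57314    -0.27573956  0.38352624]
[[0.6812, -0.1618, 1.9877], [0.6487, -0.1131, 3.0086], [0.6218, -0.1637, 2.7579]] 0.012
0 1 dist mm 58.6 dir 123.8 dyaw 1.0
0 2 dist mm 59.5 dir -178.1 dyaw 0.8
1 2 dist mm 57.3 dir -118.0 dyaw -0.3
[[0.6802, -0.1646, 3.7899], [0.6531, -0.1143, 0.9775], [0.6251, -0.1648, 4.0117]] 0.023
0 1 dist mm 57.1 dir 118.3 dyaw -2.8
0 2 dist mm 55.1 dir -179.8 dyaw 0.2
1 2 dist mm 57.8 dir -119.0 dyaw 3.0
```

View pics/w5.png

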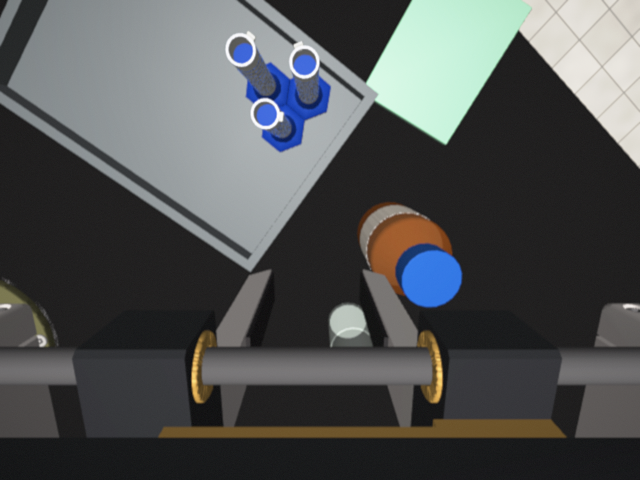

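The three feet form a compact triangle at (265,85), (310,92), (282,130) with all tubes upright. I'll take one closer look for gaps.

```bash
python3 - <<'E'
from h import *
go(.545,-.22,.25,32)
E
```

```text
move [ 0.0165 -0.0602  0.1335] turn 10.1 | at [ 0.5731 -0.2758  0.3835] yaw 42.1 t 23.6
```

Call:
drive_tool([
  {"dx": 0.008, "dy": -0.03, "dz": 0, "turn": 5},
  {"dx": 0.0165, "dy": -0.06, "dz": 0, "turn": 10},
  {"dx": 0.0165, "dy": -0.06, "dz": 0.04, "turn": 10},
  {"dx": 0.0165, "dy": -0.06, "dz": 0.08, "turn": 10},
  {"dx": 0.0165, "dy": -0.06, "dz": 0.12, "turn": 10},
  {"dx": 0.0165, "dy": -0.06, "dz": 0.133, "turn": 10},
  {"dx": 0.0165, "dy": -0.06, "dz": 0.133, "turn": 10},
  {"dx": 0.0165, "dy": -0.06, "dz": 0.133, "turn": 10},
])

```text
clock: 24.4
eef_pos: [0.546, -0.2204, 0.2525]
ee_rot: [179.9, -0.1, 31.9]
force: [0.4, -0.8, 0.2]
gripper_width: 0.0472
grip_force: 0.0
```

```bash
python3 - <<'E'
from h import *
p=cap('wrist'); V=joint(p,[(.681,-.163,2.5),(.650,-.111,2.5),(.6205,-.1645,2.5)],k=3)
c=proj(p,[.65,-.146,.01])[0].astype(int); print(c)
y0,x0=max(c[1]-90,0),max(c[0]-120,0)
cv2.imwrite('pics/w6.png',cv2.resize(np.array(p['pixels'])[y0:y0+180,x0:x0+240,::-1],None,fx=3.3,fy=3.3,interpolation=cv2.INTER_CUBIC))
E
```

```text
[[0.6812, -0.1622, 3.8562], [0.6499, -0.1122, 1.786], [0.6222, -0.1647, 2.8824]] 0.018
0 1 dist mm 59.0 dir 122.1 dyaw -2.1
0 2 dist mm 59.1 dir -177.6 dyaw -1.0
1 2 dist mm 59.4 dir -117.8 dyaw 1.1
[309 102]
```

View pics/w6.png

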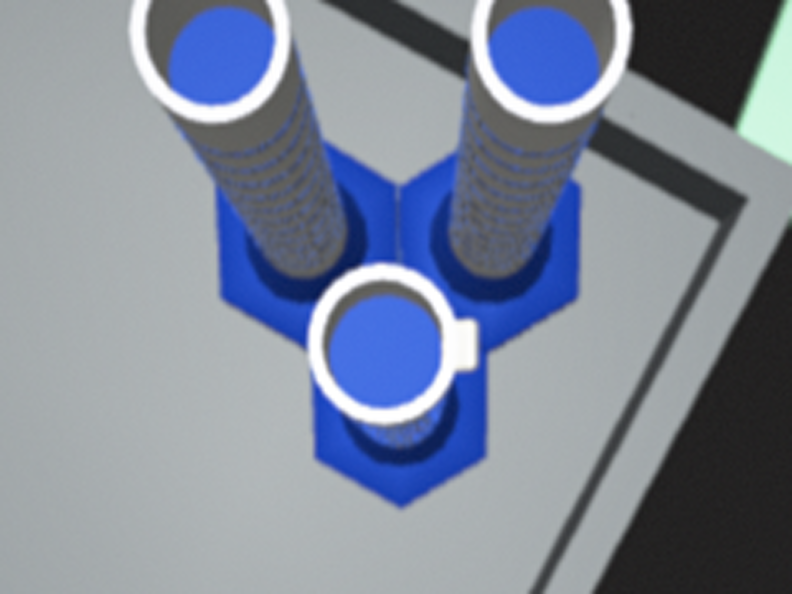

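The crop shows the three feet flush in a honeycomb. The joint between the rear two is at (398,220), and the front foot sits flush at (308,350) and (488,350). The fit gives centre distances of about 59–60 mm and yaw differences of 2° or less, so I'm handing in.

```bash
python3 -c "
from h import *
print(arm.close_job())"
```

```text
the job is handed in; nothing more can be done
None
```

I stood cylinder_c up and gathered all three cylinders upright in one tight honeycomb cluster; the last picture showed the feet flush, with centres measured at 59–60 mm and flats within about 2°, and I handed the job in at about 24.5 s (no verdict was returned).

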